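Fetch the septa tub from behind the solvent bottles

TASK

Get out the low white tub of inlet septa that is hemmed in by the three tall solvent bottles in the dark grey spill tray: first stand all three bottles on the white absorbent pad, then set the tub flat in the empty square bay of the steel parts tray, and finally put each bottle back upright on the very spot in the spill tray where it stood at the start. Do not tip any of them over, and leave the beaker and the vial rack in the spill tray where they are.

Things in the scene. Friction and masses are not known exactly. Their poses are not given: they have to be found in the camera images.
- round_bottle: Loose round amber-glass bottle, sloping shoulders, paper label, black ribbed screw cap; 58 mm diameter, 130 mm tall, about 0.3 kg. Full width up to 78 mm, shoulders to 98, neck 26 mm diameter, then the cap, 32 mm diameter, from 104 to 130 mm (grip there). Origin: centre of the underside, z up. Starts upright in the spill tray beside the tub and must come back to that spot.
- square_bottle: Loose square white plastic bottle, 52 x 52 mm, 118 mm tall, wide white ribbed screw cap; about 0.26 kg. Full width up to 72 mm, shoulders to 84, neck 32 mm diameter, then the cap, 38 mm diameter, from 92 to 118 mm (grip there). Origin: centre of the underside, z up. Starts upright in the spill tray beside the tub and must come back to that spot, either way round.
- metal_bottle: Loose slim round bare-aluminium bottle, the tallest, small paper label, black ribbed screw cap; 50 mm diameter, 146 mm tall, about 0.28 kg. Full width up to 100 mm, shoulders to 114, neck 24 mm diameter, then the cap, 30 mm diameter, from 120 to 146 mm (grip there). Origin: centre of the underside, z up. Starts upright in the spill tray beside the tub and must come back to that spot.
- tub: Loose low round white plastic tub, 45 mm tall, about 60 g: 53 mm diameter, its screw lid 56 mm diameter from 31 to 45 mm. Origin: centre of the underside, z up. Starts in the spill tray with one bottle 62 to 68 mm away (centre to centre) on its robot side, one on its left, one on its right (the group turned by up to about 0.5 rad); which bottle is where changes.
- spill_tray: Fixed open tray of dark grey plastic, 250 mm (its x) by 320 mm (its y) outside, walls 4 mm thick and 30 mm high, floor 4 mm thick. Origin: centre of the underside. The bottles, tub, beaker and vial rack stand on its floor, 4 mm above the origin.
- pad: Fixed flat white absorbent pad with a thin blue-grey border line, lying on the bench on one side of the spill tray (left or right): 270 mm (its x, roughly away from the robot) by 150 mm (its y), 3 mm thick. Origin: centre of the underside. The bottles wait here; there is room for three in a row along its x.
- parts_tray: Fixed shallow stainless tray on the other side of the spill tray, walls 3 mm thick, rims 15 mm above the bench, floor 3 mm thick. It has an empty square bay, 90 x 90 mm inside, and next to it (its +x) a narrow compartment with glass liners and brass nuts. Origin: on the underside, below the bay's centre; it reaches from -48 to +108 mm along its x, 48 mm each way along its y.
- beaker: Bystander, loose: small empty glass beaker in a corner of the spill tray on the robot's side, 42 mm diameter, 56 mm tall. Origin: centre of the underside. Leave it alone.
- vial_rack: Bystander, loose: low black block with rows of small capped glass vials, 44 x 74 mm, 36 mm tall overall, in the other corner of the spill tray on the robot's side. Origin: centre of the underside. Leave it alone.
Not all that is in view belongs to the job. What is shaped like the square_bottle but pink or turquoise is not meant.

How it is judged:
By the outcome, as a careful person would: the job done as asked, in the order asked, and still so for the second after the job is handed in, with the robot touching nothing.
It also fails if it takes over 144 s, if anything falls off the work surface, if the arm or the gripper's body presses on something with over 40 N, if the wrist force passes 120 N, or if a joint passes its speed limit or range.

ROBOT

A 6-joint arm with a two-finger parallel gripper is mounted at the origin on the work surface. World frame = base frame: x ahead of the robot, y to its left, z up, the work surface at z = 0. Lengths are in m, angles in rad, forces in N, time in s.
With the tool pointing down it reaches from about 0.375 to 0.9 m from the base axis. Payload 3.1 kg.
Tool frame: the origin (TCP) lies at the centre of the arm's flange, where the gripper is bolted on; the fingertips stand robot.tip_extent ahead of it and the grasp point (between the pads) lies 164 mm ahead of it (robot.tip_extent is the distance from the TCP to the fingertips, in m); z points along the fingers, y is the line along which they close (so a half turn about z gives the same grasp; the last joint's range is limited). The gripper opens to 87 mm and grips with 3 to 60 N. Pads are 19 mm wide; open, the fingers measure 117 mm over their backs; the gripper's body (75 mm by 190 mm) begins 51 mm behind the grasp point.
Start: joints at [-0.178, 0.527, 1.433, -0, 1.181, -0.178], TCP at [0.625, 0, 0.405] pointing down, gripper open.
Joint ranges: [-3.08, 3.08], [-0.75, 2.2], [0.22, 2.44], [-1.43, 4.57], [0, 2.65], [-2.85, 2.85]. Speed limits (rad/s): [2.79, 2.79, 3.14, 3.14, 3.14, 3.14].

INTERFACE

Orientations are given as a unit quaternion [x, y, z, w].
In Python, from rig import get_obs, camera, hand_in, cut_out, robot gives the robot as it stands.
- The arm moves only by the tool step_arm, never from a script. Its argument "rows" is a list of rows, each a list of 6 numbers: the shift along the world's x, y, z in m, then the turn, a rotation vector about the world's x, y, z in degrees. A call has 1 to 12 rows; each row shifts and turns the commanded pose from where the row before left it; what a row does not reach is not made up. A row lasts 1/8 s, in which the tool goes at most 62.5 mm and 10.7 degrees, less where a joint would pass 70% of its speed; a pose out of reach is approached as far as the arm can. A call is refused whole if a number of a shift passes 0.0625 or a number of a turn 10.7, either way. A call with a gripper value outside its range is refused whole. "jaw" is the finger opening in m, from 0 to 0.087, set as the call begins (left out, the last holds). The fingers move at their own pace and stop on an object; "squeeze" is the grip in N (left out, the last holds). Time passes only in rows, so rows that do not move let the fingers close. It gives the time, the measured TCP pose, the force, the opening and the grip force at its end, in the units of the state.
- get_obs(): the state, without advancing time (a new reading comes with each control period).
- camera(name): name is "scene" or "side" or "wrist"; returns a dict with "pixels" (480x640x3 uint8, blue, green, red), "depth" (480x640 float32, m along the optical axis (not along the pixel's ray), 0 where there is no reading), "fov_y" (degrees; the focal length in pixels is half the picture's height over the tangent of half this angle, whatever the lens; pixels are square), "cx", "cy" (the principal point, pixels), "k1" (the pictures are not rectified: a ray, as slopes to the right and down, at radius r is drawn at 1 + k1 r^2 times it, then the intrinsics apply), "extrinsics" (4x4, takes a point from camera to world coordinates); the wrist camera has in their place "mount" (4x4, takes a point from camera to tool coordinates, whose origin is the TCP and whose axes are the flange's). Camera axes: x right, y up, looking along -z (the intrinsics and any distortion apply to the point x, -y, -z); pixel columns grow to the right and rows downward; lengths in m; the calibration is good to about 2 mm. A picture is of the moment at which its call begins: read the wrist's pose just before it.
- hand_in(): hands the job in; it is judged then, once.
Trained networks look in the newest picture that a camera, given by its name, has taken for a name from the list of things; names that differ only in an ending like _2 or _b are one class to them, and where a whole thing is asked for, a point or a joint stands for the part that bears it (a point fixed in the world has none). Each returns a list of dicts, best first, with "confidence" (0 to 1); they miss things now and then, are a little off and sometimes report something else, mostly with a low value. They report only what shows in the picture. A call takes as long as a camera call. They do not tell look-alikes from the thing itself.
- cut_out(label, camera): "region" (480x640 bool, what is visible of it) and "extent" ([centre column, centre row, width, height] in pixels, round what is visible of it).
The state is a dict: "time": time; "q": joint angles; "joint_velocities": joint speeds; "joint_torque": joint torques, N m; "position": TCP position; "tool_rot": TCP orientation; "ft_force": force on the tool from outside, world axes, zero at the start; "moment": the same for the moment, N m; "grip_width": finger opening in m; "grip_force": force on a finger pad.
Only numpy, scipy, OpenCV 4.12 (cv2) and the standard library are available. Lean on these libraries where they do the work, as an engineer would, in place of code of your own. Each camera call takes 0.05 s, during which the arm holds its last target. There are 200 camera calls.

## Working session

There is one attempt and no reset: what is moved stays moved. The work goes in short steps, Python scripts to look and compute and a tool call to move; the robot and the scene stay as the last step left them, time stands still between calls to the robot, and variables do not carry over. Pictures are saved under pics/ and viewed, at most 14 in all, crops included, and the job is handed in when it is done.

Besides the shell and the picture viewer there is one more tool, called after "Emit:" by a JSON object that holds its "fn" and its "kwargs". step_arm: Moves the arm, as the interface text tells. Its arguments: {"type":"object","properties":{"rows":{"type":"array"},"jaw":{"type":"number"},"squeeze":{"type":"number"}},"required":["rows"]}

```bash
mkdir -p pics; cat > h.py <<'E'
import numpy as np, cv2
from rig import get_obs, camera, hand_in, cut_out, robot
from scipy.spatial.transform import Rotation as R
def cloud(c,obs=None):
    h,w=c["depth"].shape; f=h/2/np.tan(np.radians(c["fov_y"])/2)
    K=np.array([[f,0,c["cx"]],[0,f,c["cy"]],[0,0,1.]])
    v,u=np.mgrid[:h,:w]; p=np.stack([u,v],-1).reshape(-1,1,2).astype(float)
    n=cv2.undistortPoints(p,K,np.array([c["k1"],0,0,0,0.])).reshape(h,w,2)
    d=c["depth"]; P=np.stack([n[...,0]*d,-n[...,1]*d,-d,np.ones_like(d)],-1)
    if "extrinsics" in c: T=np.array(c["extrinsics"])
    else:
        T=np.eye(4);T[:3,:3]=R.from_quat(obs["tool_rot"]).as_matrix();T[:3,3]=obs["position"];T=T@np.array(c["mount"])
    X=(P@T.T)[...,:3]; X[d<=0]=np.nan
    return X
E
python3 - <<'E'
from h import *
o=get_obs(); print(o["time"],o["position"],o["tool_rot"],robot.tip_extent)
names="round_bottle square_bottle metal_bottle tub spill_tray pad parts_tray beaker vial_rack".split()
for cn in ("scene","side","wrist"):
    o=get_obs();c=camera(cn); cv2.imwrite(f"pics/{cn}0.png",c["pixels"]); X=cloud(c,o)
    print(cn)
    for n in names:
        for r in cut_out(n,cn)[:3]:
            m=r["region"]; P=X[m]; P=P[~np.isnan(P[:,0])]
            if len(P)<5: continue
            print(n,round(r["confidence"],2),np.round(r["extent"]),"med",np.median(P,0).round(3),"lo",np.percentile(P,2,axis=0).round(3),"hi",np.percentile(P,98,axis=0).round(3))
E
```

```text
0.0 [6.24648933e-01 7.74837054e-05 4.03784695e-01] [ 7.07101964e-01  7.07110783e-01 -6.15383493e-04 -8.80032787e-04] 0.1822
scene
round_bottle 0.86 [278. 234.  38.  74.] med [ 0.563 -0.003  0.094] lo [ 0.522 -0.035  0.003] hi [0.583 0.011 0.134]
square_bottle 0.78 [329. 164.  35.  53.] med [ 0.351 -0.116  0.065] lo [ 0.325 -0.155  0.005] hi [ 0.37  -0.1    0.117]
square_bottle 0.59 [390. 220.  36.  63.] med [0.373 0.079 0.067] lo [ 0.333  0.05  -0.   ] hi [0.388 0.098 0.118]
metal_bottle 0.8 [271. 269.  35.  78.] med [0.632 0.061 0.091] lo [0.605 0.032 0.006] hi [0.648 0.071 0.15 ]
tub 0.57 [244. 268.  25.  41.] med [ 0.639 -0.012  0.047] lo [ 0.609 -0.042  0.007] hi [0.653 0.008 0.05 ]
tub 0.26 [281. 272. 211. 176.] med [0.58  0.036 0.003] lo [ 0.443 -0.182  0.   ] hi [0.708 0.153 0.03 ]
spill_tray 0.63 [280. 274. 209. 173.] med [0.58  0.036 0.003] lo [ 0.443 -0.181  0.   ] hi [0.709 0.153 0.03 ]
pad 0.75 [227. 173. 129.  64.] med [ 0.491 -0.323  0.002] lo [ 0.361 -0.413 -0.001] hi [ 0.616 -0.265  0.004]
parts_tray 0.68 [420. 401. 128. 112.] med [0.564 0.331 0.003] lo [ 0.485  0.283
[... 1933 characters left out ...]
0.103] hi [0.645 0.067 0.151]
metal_bottle 0.54 [327. 241.  72.  68.] med [ 0.626 -0.016  0.048] lo [ 0.602 -0.043  0.02 ] hi [0.651 0.008 0.05 ]
tub 0.86 [326. 240.  71.  70.] med [ 0.626 -0.016  0.048] lo [ 0.601 -0.043  0.016] hi [0.651 0.008 0.05 ]
spill_tray 0.72 [279. 210. 335. 386.] med [0.573 0.043 0.004] lo [ 0.447 -0.172  0.002] hi [0.707 0.149 0.03 ]
parts_tray 0.66 [327. 328.  66. 112.] med [ 0.628 -0.062  0.075] lo [ 0.604 -0.098  0.017] hi [ 0.65  -0.055  0.122]
vial_rack 0.88 [165.  91.  70.  98.] med [0.498 0.104 0.023] lo [0.472 0.068 0.007] hi [0.519 0.138 0.041]
vial_rack 0.46 [243. 252.  94. 104.] med [ 0.57  -0.008  0.096] lo [ 0.542 -0.036  0.015] hi [0.59  0.009 0.134]
```

View pics/scene0.png

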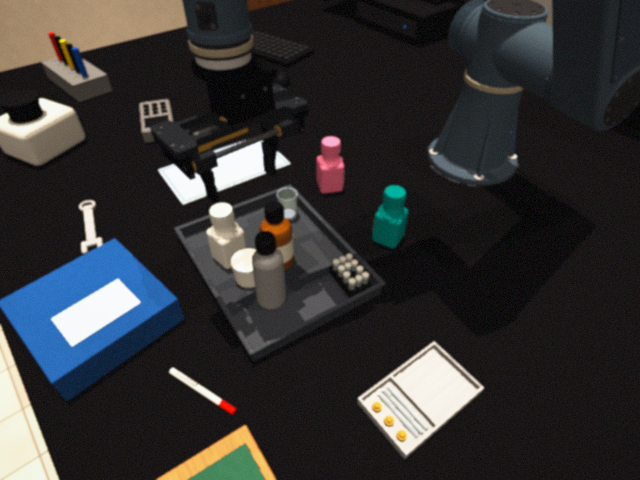

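View pics/side0.png

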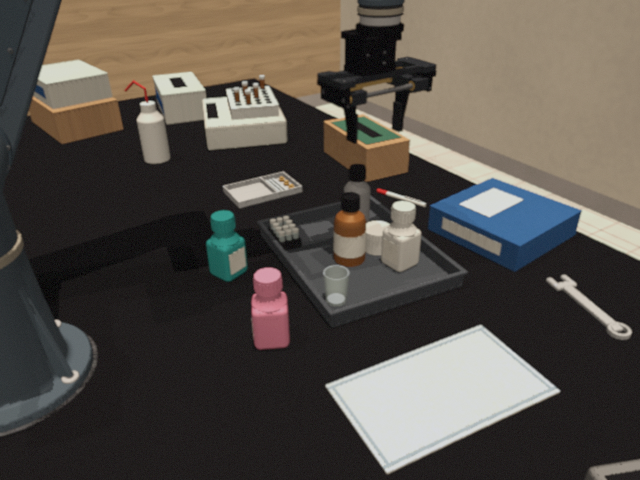

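View pics/wrist0.png

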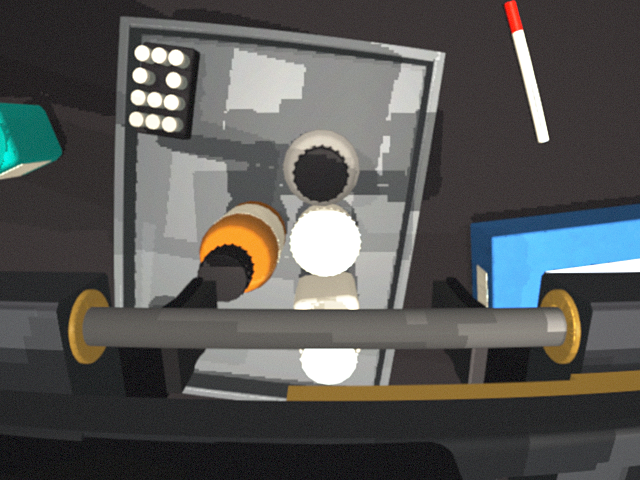

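The scene shows three square-shaped bottles: pink (scene 330,165), turquoise (390,220) and white (225,240). The white one, between the tub and the pad, fits the description. It also shows in the side view at (402,237). Round is at (278,235), metal at (268,270), tub at (245,268). Next I'll refine the cap centres and tray poses and check the crop.

```bash
python3 - <<'E'
from h import *
from scipy.optimize import least_squares
S={}
for cn in ("scene","side","wrist"):
    o=get_obs();c=camera(cn);S[cn]=(c,cloud(c,o),o)
    if cn=="side": cv2.imwrite("pics/crop1.png",cv2.resize(c["pixels"][140:340,300:480],None,fx=3,fy=3))
def fit(name,guess,ztop,r,zlo):
    for cn,(c,X,o) in S.items():
        P=X.reshape(-1,3);P=P[~np.isnan(P[:,0])]
        k=(np.hypot(P[:,0]-guess[0],P[:,1]-guess[1])<r+.012)&(P[:,2]>zlo)&(P[:,2]<ztop+.008)
        Q=P[k]
        if len(Q)<15: print(name,cn,"few",len(Q));continue
        t=Q[Q[:,2]>ztop-.004]; s=Q[Q[:,2]<ztop-.004]
        mid=(t.min(0)+t.max(0))/2 if len(t)>5 else [np.nan]*3
        e=t.max(0)-t.min(0) if len(t)>5 else 0
        cs=[np.nan]*2
        if len(s)>10: cs=least_squares(lambda p:np.hypot(s[:,0]-p[0],s[:,1]-p[1])-r,guess,loss="soft_l1",f_scale=.001).x
        print(name,cn,len(t),"mid",np.round(mid,4),"ext",np.round(e,3),"side-fit",np.round(cs,4),len(s))
fit("metal",(.624,.047),.150,.015,.128)
fit("metalbody",(.624,.047),.100,.025,.06)
fit("round",(.563,-.008),.134,.016,.112)
fit("roundbody",(.563,-.008),.08,.029,.05)
fit("square",(.627,-.084),.122,.019,.100)
fit("tub",(.626,-.017),.049,.028,.037)
for lab,cn in (("pad","scene"),("pad","side"),("parts_tray","scene"),("parts_tray","side"),("spill_tray","wrist")):
    best=None
    c,X,o=S[cn]
    r=cut_out(lab,cn)[0]; P=X[r["region"]];P=P[~np.isnan(P[:,0])]
    P=P[P[:,2]<.04]
    b=cv2.minAreaRect((P[:,:2]*1000).astype(np.float32));print(lab,cn,np.round(b[0]),np.round(b[1]),round(b[2],1))
    print(np.round(cv2.boxPoints(b)).tolist())
E
```

```text
metal scene 229 mid [0.6239 0.047  0.1485] ext [0.029 0.029 0.005] side-fit [0.623  0.0462] 190
metal side 93 mid [0.6215 0.0415 0.1481] ext [0.032 0.031 0.004] side-fit [0.6222 0.044 ] 157
metal wrist 2276 mid [0.6235 0.0451 0.1487] ext [0.029 0.029 0.005] side-fit [0.6235 0.0451] 132
metalbody scene 224 mid [0.6242 0.0507 0.1021] ext [0.048 0.044 0.012] side-fit [0.6229 0.0458] 459
metalbody side 107 mid [0.6194 0.0372 0.102 ] ext [0.045 0.043 0.012] side-fit [0.6225 0.0446] 155
metalbody wrist 619 mid [0.6232 0.0454 0.1043] ext [0.048 0.049 0.007] side-fit [nan nan] 0
round scene 198 mid [ 0.5622 -0.018   0.1326] ext [0.032 0.031 0.005] side-fit [ 0.5614 -0.019 ] 168
round side 117 mid [ 0.5594 -0.021   0.1322] ext [0.032 0.03  0.004] side-fit [ 0.5544 -0.0392] 98
round wrist 1664 mid [ 0.5627 -0.0196  0.1327] ext [0.032 0.031 0.005] side-fit [ 0.562  -0.0198] 525
roundbody scene 119 mid [ 0.5622 -0.0114  0.0821] ext [0.051 0.045 0.012] side-fit [ 0.5615 -0.019 ] 157
roundbody side 165 mid [ 0.5571 -0.0262  0.082 ] ext [0.054 0.046 0.012] side-fit [ 0.5609 -0.0201] 258
roundbody w
[... 546 characters left out ...]
.055 0.07  0.012] side-fit [ 0.6244 -0.0191] 64
tub wrist 3742 mid [ 0.6211 -0.0235  0.051 ] ext [0.067 0.067 0.012] side-fit [ 0.6256 -0.0195] 200
pad scene [ 482. -342.] [152. 271.] 84.5
[[340.0, -405.0], [610.0, -431.0], [625.0, -279.0], [355.0, -253.0]]
pad side [ 484. -347.] [155. 277.] 84.5
[[338.0, -410.0], [614.0, -437.0], [629.0, -283.0], [353.0, -256.0]]
parts_tray scene [516. -74.] [191.  61.] 75.8
[[463.0, -159.0], [523.0, -174.0], [570.0, 11.0], [510.0, 26.0]]
parts_tray side [568. 342.] [135. 175.] 87.0
[[478.0, 278.0], [652.0, 269.0], [659.0, 405.0], [485.0, 414.0]]
spill_tray wrist [569. -24.] [357. 282.] 83.6
[[409.0, -185.0], [689.0, -217.0], [729.0, 138.0], [449.0, 169.0]]
```

View pics/crop1.png

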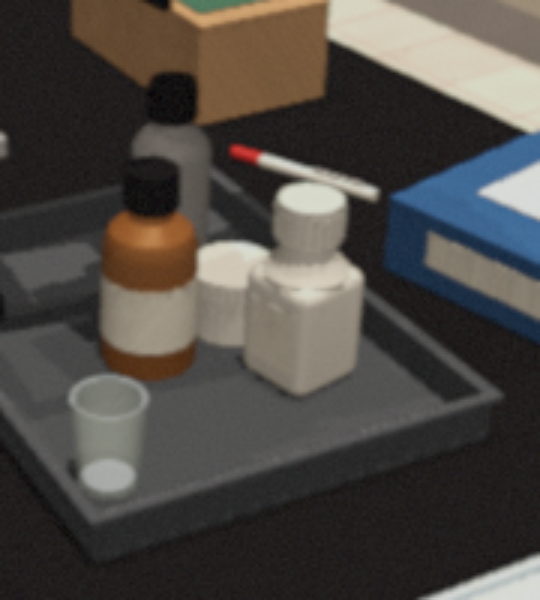

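The crop confirms it: white square bottle at crop (303,290), amber round at (150,270), aluminium behind at (172,140), tub between them. The distances from tub to each bottle come out at about 64 mm, as specified. I'll move the square bottle first.

Emit:
{"fn": "step_arm", "kwargs": {"rows": [[0.003,-0.028,0,0,0,0],[0,-0.028,0,0,0,0],[0,-0.027,0,0,0,0],[0,0,-0.03,0,0,0],[0,0,-0.03,0,0,0],[0,0,-0.03,0,0,0],[0,0,-0.025,0,0,0],[0,0,-0.015,0,0,0],[0,0,0,0,0,0],[0,0,0,0,0,0]], "jaw": 0.06, "squeeze": 15}}

```text
time: 3.15
position: [0.6285, -0.0831, 0.2757]
tool_rot: [0.707, 0.707, 0.0, 0.001]
ft_force: [0.5, 0.6, 0.3]
grip_width: 0.0599
grip_force: 0.0
```

Emit:
{"fn": "step_arm", "kwargs": {"rows": [[0,0,0,0,0,0],[0,0,0,0,0,0],[0,0,0,0,0,0],[0,0,0,0,0,0],[0,0,0,0,0,0],[0,0,0,0,0,0]], "jaw": 0.03}}

```text
time: 3.9
position: [0.6281, -0.083, 0.2752]
tool_rot: [0.707, 0.707, 0.0, 0.0]
ft_force: [-1.2, 0.6, 4.0]
grip_width: 0.0377
grip_force: 15.0
```

Emit:
{"fn": "step_arm", "kwargs": {"rows": [[0,0,0.005,0,0,0],[0,0,0.015,0,0,0],[0,0,0.025,0,0,0],[0,0,0.025,0,0,0],[0,0,0.015,0,0,0],[0,0,0.005,0,0,0],[0,0,0,0,0,0],[0,0,0,0,0,0]], "squeeze": 20}}

```text
time: 4.9
position: [0.6276, -0.0829, 0.3637]
tool_rot: [0.707, 0.707, -0.001, -0.001]
ft_force: [0.5, 0.0, -3.2]
grip_width: 0.0374
grip_force: 20.0
```

Emit:
{"fn": "step_arm", "kwargs": {"rows": [[-0.002,-0.009,0,0,0,0],[-0.004,-0.02,0,0,0,0],[-0.007,-0.03,0,0,0,0],[-0.008,-0.038,0,0,0,0],[-0.008,-0.038,0,0,0,0],[-0.008,-0.038,0,0,0,0],[-0.008,-0.037,0,0,0,0],[-0.007,-0.03,0,0,0,0],[-0.004,-0.02,0,0,0,0],[-0.002,-0.009,0,0,0,0],[0,0,0,0,0,0],[0,0,0,0,0,0]]}}

```text
time: 6.4
position: [0.5702, -0.3509, 0.3646]
tool_rot: [0.707, 0.708, 0.0, -0.001]
ft_force: [-0.6, 0.7, -1.7]
grip_width: 0.0371
grip_force: 20.0
```

Emit:
{"fn": "step_arm", "kwargs": {"rows": [[0,0,-0.01,0,0,0],[0,0,-0.025,0,0,0],[0,0,-0.025,0,0,0],[0,0,-0.015,0,0,0],[0,0,-0.007,0,0,0],[0,0,-0.004,0,0,0],[0,0,-0.002,0,0,0],[0,0,0,0,0,0],[0,0,0,0,0,0]]}}

```text
time: 7.52
position: [0.5701, -0.3521, 0.2773]
tool_rot: [0.707, 0.707, 0.0, 0.001]
ft_force: [1.0, -0.6, -2.7]
grip_width: 0.0375
grip_force: 20.0
```

Emit:
{"fn": "step_arm", "kwargs": {"rows": [[0,0,-0.001,0,0,0],[0,0,-0.001,0,0,0],[0,0,-0.001,0,0,0],[0,0,0,0,0,0],[0,0,0,0,0,0]]}}

```text
time: 8.15
position: [0.57, -0.3519, 0.2742]
tool_rot: [0.707, 0.707, -0.0, 0.0]
ft_force: [-2.4, 1.3, 2.9]
grip_width: 0.0375
grip_force: 20.0
```

Emit:
{"fn": "step_arm", "kwargs": {"rows": [[0,0,0,0,0,0],[0,0,0,0,0,0],[0,0,0,0,0,0],[0,0,0.02,0,0,0],[0,0,0.03,0,0,0],[0,0,0.04,0,0,0],[0,0,0.04,0,0,0]], "jaw": 0.06}}

```text
time: 9.02
position: [0.57, -0.3519, 0.4065]
tool_rot: [0.707, 0.707, 0.0, 0.001]
ft_force: [0.4, -0.5, -0.6]
grip_width: 0.06
grip_force: 0.0
```

Emit:
{"fn": "step_arm", "kwargs": {"rows": [[-0.001,0.0225,0,0,0,0],[-0.001,0.05,0,0,0,0],[-0.002,0.06,0,0,0,0],[-0.002,0.06,0,0,0,0],[-0.001,0.06,0,0,0,0],[-0.001,0.05,0,0,0,0],[0,0.03,0,0,0,0],[0,0,0,0,0,0],[0,0,0,0,0,0]]}}

```text
time: 10.15
position: [0.5617, -0.0195, 0.4037]
tool_rot: [0.707, 0.707, -0.0, 0.0]
ft_force: [-0.7, -0.9, -0.5]
grip_width: 0.0599
grip_force: 0.0
```

```bash
python3 - <<'E'
from h import *
o=get_obs();c=camera("wrist");X=cloud(c,o)
print(o["position"])
cv2.imwrite("pics/w1.png",c["pixels"])
def mid(n,g,z,r):
    P=X.reshape(-1,3);P=P[~np.isnan(P[:,0])]
    t=P[(np.hypot(P[:,0]-g[0],P[:,1]-g[1])<r+.01)&(abs(P[:,2]-z)<.004)]
    if len(t)>9: print(n,len(t),((t.min(0)+t.max(0))/2).round(4),(t.max(0)-t.min(0)).round(4))
mid("round",(.562,-.0195),.134,.016);mid("metal",(.6235,.0455),.150,.015);mid("sq",(.570,-.352),.121,.019);mid("tub",(.6257,-.0185),.049,.028)
E
```

```text
[ 0.56173744 -0.01952523  0.40373059]
round 2085 [ 0.5621 -0.0196  0.1328] [0.0314 0.0311 0.0054]
metal 2379 [0.6234 0.0454 0.1488] [0.0291 0.0297 0.0055]
tub 3803 [ 0.6259 -0.0185  0.0479] [0.0562 0.0563 0.0059]
```

View pics/w1.png

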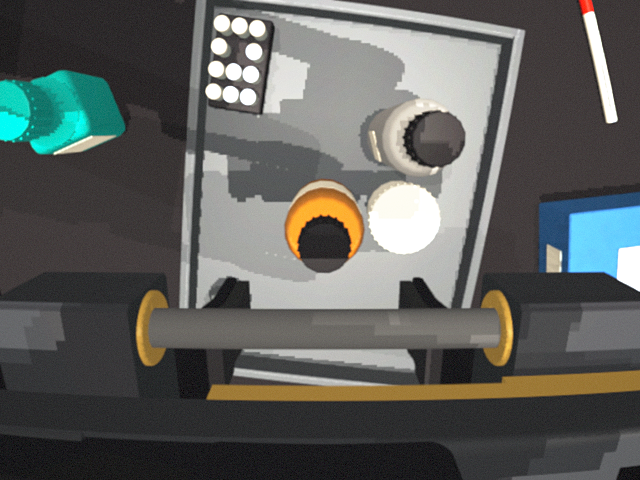

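The wrist view shows the round cap at (325,243), tub lid at (404,218) and metal cap at (437,137). All three agree with my coordinates, so I'll grip the round bottle.

Emit:
{"fn": "step_arm", "kwargs": {"rows": [[0,0,-0.03,0,0,0],[0,0,-0.03,0,0,0],[0,0,-0.03,0,0,0],[0,0,-0.017,0,0,0],[0,0,-0.01,0,0,0],[0,0,0,0,0,0],[0,0,0,0,0,0]]}}

```text
time: 11.08
position: [0.5624, -0.0199, 0.2875]
tool_rot: [0.707, 0.707, 0.0, 0.001]
ft_force: [0.1, -0.2, 0.3]
grip_width: 0.06
grip_force: 0.0
```

Emit:
{"fn": "step_arm", "kwargs": {"rows": [[0,0,0,0,0,0],[0,0,0,0,0,0],[0,0,0,0,0,0],[0,0,0,0,0,0],[0,0,0,0,0,0],[0,0,0,0,0,0]], "jaw": 0.025}}

```text
time: 11.82
position: [0.5619, -0.0194, 0.2869]
tool_rot: [0.707, 0.707, -0.0, -0.0]
ft_force: [-0.6, 0.0, 2.2]
grip_width: 0.0312
grip_force: 20.0
```

Emit:
{"fn": "step_arm", "kwargs": {"rows": [[0,0,0.005,0,0,0],[0,0,0.015,0,0,0],[0,0,0.025,0,0,0],[0,0,0.025,0,0,0],[0,0,0.015,0,0,0],[0,0,0.005,0,0,0],[0,0,0,0,0,0],[0,0,0,0,0,0]]}}

```text
time: 12.82
position: [0.5617, -0.0194, 0.3758]
tool_rot: [0.707, 0.707, -0.001, -0.001]
ft_force: [-0.5, 0.3, -3.3]
grip_width: 0.0313
grip_force: 20.0
```

Emit:
{"fn": "step_arm", "kwargs": {"rows": [[-0.002,-0.0095,0,0,0,0],[-0.005,-0.02,0,0,0,0],[-0.007,-0.03,0,0,0,0],[-0.01,-0.04,0,0,0,0],[-0.01,-0.0425,0,0,0,0],[-0.01,-0.0405,0,0,0,0],[-0.01,-0.0405,0,0,0,0],[-0.01,-0.0405,0,0,0,0],[-0.007,-0.03,0,0,0,0],[-0.005,-0.02,0,0,0,0],[-0.003,-0.011,0,0,0,0],[0,0,0,0,0,0]]}}

```text
time: 14.32
position: [0.4828, -0.3442, 0.3765]
tool_rot: [0.707, 0.707, 0.0, -0.0]
ft_force: [-0.2, -0.0, -3.0]
grip_width: 0.0317
grip_force: 20.0
```

Emit:
{"fn": "step_arm", "kwargs": {"rows": [[0,0,-0.01,0,0,0],[0,0,-0.025,0,0,0],[0,0,-0.025,0,0,0],[0,0,-0.015,0,0,0],[0,0,-0.008,0,0,0],[0,0,-0.004,0,0,0],[0,0,-0.002,0,0,0],[0,0,-0.001,0,0,0],[0,0,-0.001,0,0,0],[0,0,0,0,0,0],[0,0,0,0,0,0]]}}

```text
time: 15.7
position: [0.483, -0.344, 0.286]
tool_rot: [0.707, 0.707, -0.0, 0.0]
ft_force: [0.2, -0.3, -1.8]
grip_width: 0.0316
grip_force: 20.0
```

Emit:
{"fn": "step_arm", "kwargs": {"rows": [[0,0,-0.001,0,0,0],[0,0,0,0,0,0],[0,0,0,0,0,0]]}}

```text
time: 16.08
position: [0.483, -0.3441, 0.2859]
tool_rot: [0.707, 0.707, -0.0, 0.001]
ft_force: [-1.9, 1.3, 5.4]
grip_width: 0.0316
grip_force: 20.0
```

Emit:
{"fn": "step_arm", "kwargs": {"rows": [[0,0,0,0,0,0],[0,0,0,0,0,0],[0,0,0,0,0,0],[0,0,0.02,0,0,0],[0,0,0.03,0,0,0],[0,0,0.04,0,0,0],[0,0,0.045,0,0,0],[0,0,0,0,0,0]], "jaw": 0.06}}

```text
time: 17.08
position: [0.4838, -0.3447, 0.4238]
tool_rot: [0.707, 0.707, -0.0, 0.005]
ft_force: [-0.0, 0.0, -0.9]
grip_width: 0.0598
grip_force: 0.0
```

Emit:
{"fn": "step_arm", "kwargs": {"rows": [[0.0075,0.02,0,0,0,0],[0.018,0.05,0,0,0,0],[0.022,0.06,0,0,0,0],[0.022,0.06,0,0,0,0],[0.022,0.06,0,0,0,0],[0.021,0.06,0,0,0,0],[0.018,0.05,0,0,0,0],[0.01,0.0295,0,0,0,0],[0,0,0,0,0,0],[0,0,0,0,0,0],[0,0,0,0,0,0]]}}

```text
time: 18.45
position: [0.6212, 0.0398, 0.4191]
tool_rot: [0.708, 0.707, -0.001, -0.001]
ft_force: [0.3, -1.1, -0.8]
grip_width: 0.0599
grip_force: 0.0
```

Emit:
{"fn": "step_arm", "kwargs": {"rows": [[0.0022,0.0057,0,0,0,0],[0,0,-0.03,0,0,0],[0,0,-0.03,0,0,0],[0,0,-0.02,0,0,0],[0,0,0,0,0,0],[0,0,0,0,0,0],[0,0,0,0,0,0]]}}

```text
time: 19.32
position: [0.6243, 0.0461, 0.3411]
tool_rot: [0.707, 0.707, 0.001, 0.001]
ft_force: [-0.2, 0.1, 0.1]
grip_width: 0.0601
grip_force: 0.0
```

```bash
cat > avg.py <<'E'
from h import *
a=[]
for i in range(6):
    o=get_obs();a.append(o["position"]);c=camera("wrist")
print(np.mean(a,0).round(4),np.std(a,0).round(4),o["time"])
E
python3 avg.py
```

```text
[0.6241 0.0462 0.3407] [0.0001 0.0001 0.0003] 19.575
```

Emit:
{"fn": "step_arm", "kwargs": {"rows": [[-0.0006,-0.0006,-0.02,0,0,0],[0,0,-0.012,0,0,0],[0,0,-0.006,0,0,0],[0,0,0,0,0,0],[0,0,0,0,0,0],[0,0,0,0,0,0]]}}

```text
time: 20.38
position: [0.6235, 0.0457, 0.3023]
tool_rot: [0.707, 0.707, 0.0, 0.0]
ft_force: [0.2, -0.1, 0.1]
grip_width: 0.0603
grip_force: 0.0
```

Emit:
{"fn": "step_arm", "kwargs": {"rows": [[0,0,0,0,0,0],[0,0,0,0,0,0],[0,0,0,0,0,0],[0,0,0,0,0,0],[0,0,0,0,0,0],[0,0,0,0,0,0]], "jaw": 0.022}}

```text
time: 21.12
position: [0.6232, 0.0457, 0.3017]
tool_rot: [0.707, 0.707, -0.0, -0.0]
ft_force: [-0.1, -0.1, 0.2]
grip_width: 0.0288
grip_force: 20.0
```

```bash
python3 avg.py
```

```text
[0.6232 0.0457 0.3018] [0. 0. 0.] 21.375
```

Emit:
{"fn": "step_arm", "kwargs": {"rows": [[0,0,0.005,0,0,0],[0,0,0.015,0,0,0],[0,0,0.025,0,0,0],[0,0,0.025,0,0,0],[0,0,0.015,0,0,0],[0,0,0.005,0,0,0],[0,0,0,0,0,0]]}}

```text
time: 22.3
position: [0.6231, 0.0457, 0.3916]
tool_rot: [0.707, 0.707, -0.0, -0.0]
ft_force: [0.1, -0.3, -3.3]
grip_width: 0.0292
grip_force: 20.0
```

Emit:
{"fn": "step_arm", "kwargs": {"rows": [[-0.006,-0.01,0,0,0,0],[-0.012,-0.02,0,0,0,0],[-0.018,-0.03,0,0,0,0],[-0.0223,-0.0374,0,0,0,0],[-0.0223,-0.0374,0,0,0,0],[-0.0223,-0.0374,0,0,0,0],[-0.0223,-0.0374,0,0,0,0],[-0.0223,-0.0374,0,0,0,0],[-0.0223,-0.0374,0,0,0,0],[-0.0223,-0.0374,0,0,0,0]]}}

```text
time: 23.55
position: [0.4289, -0.2778, 0.3915]
tool_rot: [0.707, 0.707, -0.0, -0.0]
ft_force: [1.2, 0.4, -2.9]
grip_width: 0.0297
grip_force: 20.0
```

Emit:
{"fn": "step_arm", "kwargs": {"rows": [[-0.018,-0.03,0,0,0,0],[-0.012,-0.02,0,0,0,0],[-0.006,-0.01,0,0,0,0],[0,0,0,0,0,0],[0,0,0,0,0,0]]}}

```text
time: 24.18
position: [0.3952, -0.3354, 0.3916]
tool_rot: [0.707, 0.707, 0.0, -0.0]
ft_force: [-0.8, 0.4, -2.9]
grip_width: 0.0293
grip_force: 20.0
```

Emit:
{"fn": "step_arm", "kwargs": {"rows": [[0,0,-0.01,0,0,0],[0,0,-0.025,0,0,0],[0,0,-0.025,0,0,0],[0,0,-0.015,0,0,0],[0,0,-0.008,0,0,0],[0,0,-0.004,0,0,0],[0,0,-0.002,0,0,0],[0,0,-0.001,0,0,0],[0,0,-0.001,0,0,0],[0,0,0,0,0,0],[0,0,0,0,0,0]]}}

```text
time: 25.55
position: [0.3952, -0.3362, 0.3009]
tool_rot: [0.707, 0.707, -0.0, 0.0]
ft_force: [-0.8, -1.0, -3.4]
grip_width: 0.0293
grip_force: 20.0
```

Emit:
{"fn": "step_arm", "kwargs": {"rows": [[0,0,-0.001,0,0,0],[0,0,0,0,0,0],[0,0,0,0,0,0]]}}

```text
time: 25.92
position: [0.3953, -0.3363, 0.3007]
tool_rot: [0.707, 0.707, -0.0, 0.001]
ft_force: [-0.8, 1.5, 5.9]
grip_width: 0.0295
grip_force: 20.0
```

Emit:
{"fn": "step_arm", "kwargs": {"rows": [[0,0,0,0,0,0],[0,0,0,0,0,0],[0,0,0,0,0,0],[0,0,0.02,0,0,0],[0,0,0.03,0,0,0],[0,0,0.03,0,0,0],[0,0,0.02,0,0,0],[0,0,0,0,0,0]], "jaw": 0.06}}

```text
time: 26.92
position: [0.3955, -0.3364, 0.401]
tool_rot: [0.707, 0.707, -0.0, 0.002]
ft_force: [0.1, 0.3, -0.7]
grip_width: 0.0603
grip_force: 0.0
```

Emit:
{"fn": "step_arm", "kwargs": {"rows": [[0.0115,0.016,0,0,0,0],[0.023,0.032,0,0,0,0],[0.03,0.041,0,0,0,0],[0.03,0.041,0,0,0,0],[0.03,0.041,0,0,0,0],[0.03,0.041,0,0,0,0],[0.03,0.041,0,0,0,0],[0.025,0.035,0,0,0,0],[0.015,0.02,0,0,0,0],[0.0062,0.0098,0,0,0,0],[0,0,0,0,0,0],[0,0,0,0,0,0]]}}

```text
time: 28.42
position: [0.6253, -0.0189, 0.3993]
tool_rot: [0.707, 0.707, -0.001, -0.001]
ft_force: [0.1, 0.3, 0.4]
grip_width: 0.0603
grip_force: 0.0
```

```bash
python3 - <<'E'
from h import *
o=get_obs();c=camera("wrist");X=cloud(c,o);print(o["position"],o["tool_rot"])
P=X.reshape(-1,3);P=P[~np.isnan(P[:,0])]
t=P[(np.hypot(P[:,0]-.626,P[:,1]+.0185)<.04)&(abs(P[:,2]-.049)<.004)]
print("tub",((t.min(0)+t.max(0))/2).round(4),(t.max(0)-t.min(0)).round(4))
cs=camera("scene");s=camera("side");cv2.imwrite("pics/s2.png",np.hstack([cs["pixels"][120:480,100:500],s["pixels"][120:480,240:640]]))
for c in (cs,s):
  X=cloud(c);P=X.reshape(-1,3);P=P[~np.isnan(P[:,0])]
  Q=P[(P[:,0]>.46)&(P[:,0]<.7)&(P[:,1]>.24)&(P[:,1]<.43)&(P[:,2]>.0085)&(P[:,2]<.02)]
  b=cv2.minAreaRect((Q[:,:2]*1000).astype(np.float32));print(len(Q),b,cv2.boxPoints(b).round().tolist())
  for n,g,z in (("sq",(.570,-.352),.121),("round",(.483,-.344),.133),("met",(.395,-.336),.149)):
    t=P[(np.hypot(P[:,0]-g[0],P[:,1]-g[1])<.03)&(abs(P[:,2]-z)<.004)];print(n,len(t),((t.min(0)+t.max(0))/2).round(3))
E
```

```text
[ 0.62529938 -0.01886469  0.39927693] [ 7.07369308e-01  7.06843765e-01 -5.50005243e-04 -5.01052422e-04]
tub [ 0.6264 -0.0187  0.048 ] [0.0561 0.0572 0.006 ]
1584 ((560.676025390625, 329.5249938964844), (97.15660858154297, 157.8427734375), 87.38656616210938) [[480.0, 285.0], [637.0, 277.0], [642.0, 374.0], [484.0, 382.0]]Traceback (most recent call last):
  File "<stdin>", line 12, in <module>
    return umr_minimum(a, axis, None, out, keepdims, initial, where)
ValueError: zero-size array to reduction operation minimum which has no identity
```

View pics/s2.png

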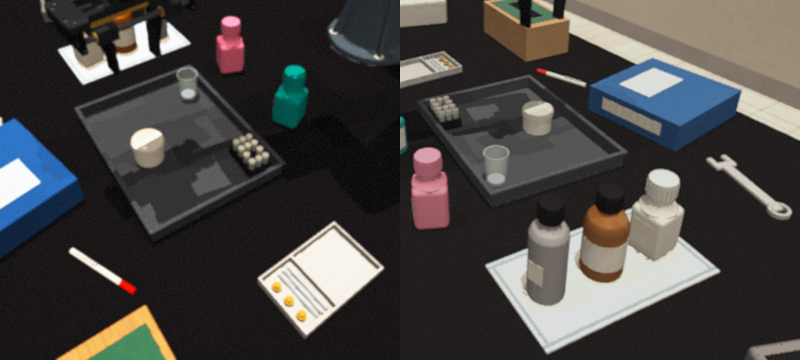

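All three bottles now stand on the pad (side crop: 547,250 / 605,235 / 657,215). The parts-tray bay is on the robot side of that tray, at about (0.531, 0.331). Now the tub.

Emit:
{"fn": "step_arm", "kwargs": {"rows": [[0.0006,0,-0.03,0,0,0],[0,0,-0.04,0,0,0],[0,0,-0.04,0,0,0],[0,0,-0.04,0,0,0],[0,0,-0.025,0,0,0],[0,0,-0.012,0,0,0],[0,0,-0.006,0,0,0],[0,0,0,0,0,0],[0,0,0,0,0,0]], "jaw": 0.078, "squeeze": 12}}

```text
time: 29.7
position: [0.6269, -0.0184, 0.2079]
tool_rot: [0.707, 0.707, 0.001, 0.001]
ft_force: [0.4, -0.4, -0.3]
grip_width: 0.0783
grip_force: 0.0
```

Emit:
{"fn": "step_arm", "kwargs": {"rows": [[0,0,0,0,0,0],[0,0,0,0,0,0],[0,0,0,0,0,0],[0,0,0,0,0,0],[0,0,0,0,0,0],[0,0,0,0,0,0]], "jaw": 0.05}}

```text
time: 30.45
position: [0.6265, -0.0183, 0.207]
tool_rot: [0.707, 0.707, 0.0, 0.0]
ft_force: [0.5, -0.1, 3.2]
grip_width: 0.0556
grip_force: 12.0
```

Emit:
{"fn": "step_arm", "kwargs": {"rows": [[0,0,0.005,0,0,0],[0,0,0.015,0,0,0],[0,0,0.025,0,0,0],[0,0,0.025,0,0,0],[0,0,0.015,0,0,0],[0,0,0.005,0,0,0],[0,0,0,0,0,0]]}}

```text
time: 31.32
position: [0.6263, -0.0183, 0.2968]
tool_rot: [0.707, 0.707, -0.0, -0.0]
ft_force: [0.3, -0.7, -0.3]
grip_width: 0.0556
grip_force: 12.0
```

Emit:
{"fn": "step_arm", "kwargs": {"rows": [[-0.0027,0.01,0,0,0,0],[-0.0055,0.02,0,0,0,0],[-0.008,0.03,0,0,0,0],[-0.011,0.04,0,0,0,0],[-0.011,0.04,0,0,0,0],[-0.011,0.04,0,0,0,0],[-0.011,0.04,0,0,0,0],[-0.011,0.04,0,0,0,0],[-0.011,0.04,0,0,0,0],[-0.007,0.025,0,0,0,0],[-0.004,0.015,0,0,0,0],[-0.0023,0.0093,0,0,0,0]]}}

```text
time: 32.83
position: [0.5301, 0.332, 0.2964]
tool_rot: [0.707, 0.708, -0.0, -0.0]
ft_force: [-0.1, 0.4, -0.4]
grip_width: 0.0554
grip_force: 12.0
```

Emit:
{"fn": "step_arm", "kwargs": {"rows": [[0,0,0,0,0,0],[0,0,-0.01,0,0,0],[0,0,-0.025,0,0,0],[0,0,-0.025,0,0,0],[0,0,-0.015,0,0,0],[0,0,-0.008,0,0,0],[0,0,-0.004,0,0,0],[0,0,-0.002,0,0,0],[0,0,-0.001,0,0,0],[0,0,-0.001,0,0,0],[0,0,0,0,0,0],[0,0,0,0,0,0]]}}

```text
time: 34.33
position: [0.531, 0.331, 0.206]
tool_rot: [0.707, 0.707, 0.0, 0.0]
ft_force: [0.4, 0.3, 0.4]
grip_width: 0.0558
grip_force: 12.0
```

Emit:
{"fn": "step_arm", "kwargs": {"rows": [[0,0,-0.001,0,0,0],[0,0,0,0,0,0],[0,0,0,0,0,0]]}}

```text
time: 34.7
position: [0.531, 0.331, 0.2059]
tool_rot: [0.707, 0.707, 0.0, 0.0]
ft_force: [-1.5, 0.3, 6.5]
grip_width: 0.0556
grip_force: 12.0
```

Firm contact. I'll release the tub gently and rise.

Emit:
{"fn": "step_arm", "kwargs": {"rows": [[0,0,0,0,0,0],[0,0,0,0,0,0],[0,0,0,0,0,0],[0,0,0,0,0,0],[0,0,0.02,0,0,0],[0,0,0.04,0,0,0],[0,0,0.05,0,0,0],[0,0,0.05,0,0,0],[0,0,0.04,0,0,0],[0,0,0.015,0,0,0],[0,0,0,0,0,0],[0,0,0,0,0,0]], "jaw": 0.076}}

```text
time: 36.2
position: [0.5304, 0.3307, 0.4178]
tool_rot: [0.707, 0.707, -0.002, -0.001]
ft_force: [0.1, 0.2, 0.3]
grip_width: 0.0761
grip_force: 0.0
```

```bash
python3 - <<'E'
from h import *
o=get_obs();c=camera("wrist");X=cloud(c,o);print(o["position"])
s=camera("scene");S=cloud(s)
for Y in (X,S):
  P=Y.reshape(-1,3);P=P[~np.isnan(P[:,0])]
  t=P[(np.hypot(P[:,0]-.531,P[:,1]-.331)<.045)&(P[:,2]>.04)]
  print("tub",((t.min(0)+t.max(0))/2).round(4),(t.max(0)-t.min(0)).round(4),t[:,2].std())
cv2.imwrite("pics/w3.png",np.hstack([c["pixels"],s["pixels"][:, 200:560]])[:, :1000:][::2,::2].copy())
d=camera("side");Y=cloud(d);P=Y.reshape(-1,3);P=P[~np.isnan(P[:,0])]
for n,g,z in (("sq",(.570,-.352),.121),("round",(.483,-.344),.133),("met",(.395,-.336),.149)):
    t=P[(np.hypot(P[:,0]-g[0],P[:,1]-g[1])<.03)&(abs(P[:,2]-z)<.005)]
    if len(t): print(n,len(t),((t.min(0)+t.max(0))/2).round(3),(t.max(0)-t.min(0)).round(4))
E
```

```text
[0.53039966 0.33069477 0.41784044]
tub [0.5314 0.3335 0.1982] [0.0889 0.0627 0.3162] 0.06662790842417932
tub [0.5315 0.3347 0.2876] [0.0888 0.0812 0.4948] 0.10377489244988763
sq 489 [ 0.569 -0.354  0.119] [0.0392 0.0392 0.0059]
round 375 [ 0.481 -0.347  0.131] [0.0315 0.0316 0.0062]
met 387 [ 0.395 -0.339  0.147] [0.0289 0.0306 0.0065]
```

View pics/w3.png

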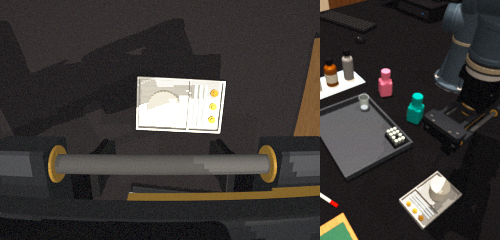

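The wrist view shows the tub sitting flat in the bay at (163,103), and the bottles are where I left them on the pad. I'll return the bottles, metal first.

Emit:
{"fn": "step_arm", "kwargs": {"rows": [[-0.004,-0.02,0,0,0,0],[-0.008,-0.04,0,0,0,0],[-0.0112,-0.055,0,0,0,0],[-0.0112,-0.055,0,0,0,0],[-0.0112,-0.055,0,0,0,0],[-0.0112,-0.055,0,0,0,0],[-0.0112,-0.055,0,0,0,0],[-0.0112,-0.055,0,0,0,0],[-0.0112,-0.055,0,0,0,0],[-0.0112,-0.055,0,0,0,0],[-0.0112,-0.055,0,0,0,0],[-0.0112,-0.055,0,0,0,0]], "jaw": 0.06}}

```text
time: 37.85
position: [0.4052, -0.2809, 0.4195]
tool_rot: [0.707, 0.707, -0.0, -0.0]
ft_force: [0.9, -0.2, 0.2]
grip_width: 0.0599
grip_force: 0.0
```

Emit:
{"fn": "step_arm", "kwargs": {"rows": [[-0.0077,-0.037,0,0,0,0],[-0.004,-0.02,0,0,0,0],[0,0,0,0,0,0],[0,0,0,0,0,0],[0,0,0,0,0,0],[0,0,0,0,0,0]]}}

```text
time: 38.6
position: [0.3956, -0.335, 0.4199]
tool_rot: [0.707, 0.708, 0.0, -0.0]
ft_force: [-1.0, 0.2, 0.7]
grip_width: 0.0598
grip_force: 0.0
```

```bash
python3 avg.py
```

```text
[ 0.3955 -0.3354  0.4198] [0.0001 0.0003 0.    ] 38.85
```

Emit:
{"fn": "step_arm", "kwargs": {"rows": [[-0.0002,-0.0007,-0.03,0,0,0],[0,0,-0.03,0,0,0],[0,0,-0.03,0,0,0],[0,0,-0.018,0,0,0],[0,0,-0.011,0,0,0],[0,0,0,0,0,0],[0,0,0,0,0,0],[0,0,0,0,0,0]], "squeeze": 20}}

```text
time: 39.9
position: [0.3953, -0.337, 0.3016]
tool_rot: [0.707, 0.707, -0.0, 0.001]
ft_force: [0.4, 0.1, -0.7]
grip_width: 0.0601
grip_force: 0.0
```

Emit:
{"fn": "step_arm", "kwargs": {"rows": [[0,0,0,0,0,0],[0,0,0,0,0,0],[0,0,0,0,0,0],[0,0,0,0,0,0],[0,0,0,0,0,0],[0,0,0,0,0,0]], "jaw": 0.022}}

```text
time: 40.65
position: [0.3951, -0.3367, 0.3008]
tool_rot: [0.707, 0.707, -0.0, -0.0]
ft_force: [-0.1, 0.1, 0.7]
grip_width: 0.0294
grip_force: 20.0
```

Emit:
{"fn": "step_arm", "kwargs": {"rows": [[0,0,0.005,0,0,0],[0,0,0.015,0,0,0],[0,0,0.025,0,0,0],[0,0,0.025,0,0,0],[0,0,0.015,0,0,0],[0,0,0.006,0,0,0],[0,0,0,0,0,0]]}}

```text
time: 41.52
position: [0.395, -0.3366, 0.3918]
tool_rot: [0.707, 0.707, -0.0, 0.0]
ft_force: [0.4, 0.6, -3.8]
grip_width: 0.0296
grip_force: 20.0
```

Emit:
{"fn": "step_arm", "kwargs": {"rows": [[0.006,0.01,0,0,0,0],[0.012,0.02,0,0,0,0],[0.018,0.03,0,0,0,0],[0.0223,0.0374,0,0,0,0],[0.0223,0.0374,0,0,0,0],[0.0223,0.0374,0,0,0,0],[0.0223,0.0374,0,0,0,0],[0.0223,0.0374,0,0,0,0],[0.0223,0.0374,0,0,0,0],[0.0223,0.0374,0,0,0,0]]}}

```text
time: 42.78
position: [0.5874, -0.0127, 0.3905]
tool_rot: [0.707, 0.707, -0.001, -0.001]
ft_force: [0.1, -0.6, -4.0]
grip_width: 0.0296
grip_force: 20.0
```

Emit:
{"fn": "step_arm", "kwargs": {"rows": [[0.018,0.03,0,0,0,0],[0.012,0.02,0,0,0,0],[0.006,0.01,0,0,0,0],[0,0,0,0,0,0],[0,0,0,0,0,0],[0,0,0,0,0,0],[0,0,0,0,0,0]]}}

```text
time: 43.65
position: [0.623, 0.0443, 0.3919]
tool_rot: [0.707, 0.707, -0.0, 0.0]
ft_force: [-0.7, 0.4, -2.8]
grip_width: 0.029
grip_force: 20.0
```

```bash
python3 avg.py
```

```text
[0.6231 0.0446 0.3919] [0.0001 0.0002 0.    ] 43.9
```

Emit:
{"fn": "step_arm", "kwargs": {"rows": [[0.0001,0.0003,-0.01,0,0,0],[0,0,-0.025,0,0,0],[0,0,-0.025,0,0,0],[0,0,-0.015,0,0,0],[0,0,-0.008,0,0,0],[0,0,-0.004,0,0,0],[0,0,-0.002,0,0,0],[0,0,-0.001,0,0,0],[0,0,0,0,0,0],[0,0,0,0,0,0]]}}

```text
time: 45.2
position: [0.6233, 0.0454, 0.3021]
tool_rot: [0.707, 0.707, 0.0, 0.0]
ft_force: [-0.3, 0.1, -3.0]
grip_width: 0.0294
grip_force: 20.0
```

Emit:
{"fn": "step_arm", "kwargs": {"rows": [[0,0,-0.001,0,0,0],[0,0,0,0,0,0],[0,0,0,0,0,0]]}}

```text
time: 45.58
position: [0.6235, 0.0454, 0.3018]
tool_rot: [0.707, 0.707, 0.0, 0.001]
ft_force: [-1.7, 0.3, 6.0]
grip_width: 0.0294
grip_force: 20.0
```

Emit:
{"fn": "step_arm", "kwargs": {"rows": [[0,0,0,0,0,0],[0,0,0,0,0,0],[0,0,0,0,0,0],[0,0,0.02,0,0,0],[0,0,0.035,0,0,0],[0,0,0.04,0,0,0],[0,0,0.025,0,0,0],[0,0,0,0,0,0]], "jaw": 0.06}}

```text
time: 46.58
position: [0.6238, 0.0453, 0.4228]
tool_rot: [0.707, 0.707, 0.002, 0.002]
ft_force: [0.3, 0.1, 0.0]
grip_width: 0.0599
grip_force: 0.0
```

Emit:
{"fn": "step_arm", "kwargs": {"rows": [[-0.0072,-0.02,0,0,0,0],[-0.016,-0.045,0,0,0,0],[-0.02,-0.055,0,0,0,0],[-0.02,-0.055,0,0,0,0],[-0.02,-0.055,0,0,0,0],[-0.02,-0.055,0,0,0,0],[-0.018,-0.05,0,0,0,0],[-0.0125,-0.035,0,0,0,0],[-0.0068,-0.0195,0,0,0,0],[0,0,0,0,0,0],[0,0,0,0,0,0],[0,0,0,0,0,0]]}}

```text
time: 48.08
position: [0.4833, -0.3427, 0.4207]
tool_rot: [0.706, 0.708, 0.0, -0.0]
ft_force: [-0.1, -0.3, -0.5]
grip_width: 0.0601
grip_force: 0.0
```

```bash
python3 avg.py
```

```text
[ 0.4832 -0.343   0.4208] [0.0001 0.0003 0.0001] 48.325
```

Emit:
{"fn": "step_arm", "kwargs": {"rows": [[-0.0001,-0.0003,-0.03,0,0,0],[0,0,-0.04,0,0,0],[0,0,-0.033,0,0,0],[0,0,-0.02,0,0,0],[0,0,-0.012,0,0,0],[0,0,0,0,0,0],[0,0,0,0,0,0],[0,0,0,0,0,0]]}}

```text
time: 49.38
position: [0.4829, -0.3447, 0.2868]
tool_rot: [0.707, 0.707, -0.0, 0.001]
ft_force: [0.2, 0.6, 0.0]
grip_width: 0.0602
grip_force: 0.0
```

Emit:
{"fn": "step_arm", "kwargs": {"rows": [[0,0,0,0,0,0],[0,0,0,0,0,0],[0,0,0,0,0,0],[0,0,0,0,0,0],[0,0,0,0,0,0],[0,0,0,0,0,0]], "jaw": 0.025}}

```text
time: 50.12
position: [0.4827, -0.3444, 0.2858]
tool_rot: [0.707, 0.707, -0.0, -0.0]
ft_force: [-0.7, 0.6, 1.6]
grip_width: 0.0315
grip_force: 20.0
```

Emit:
{"fn": "step_arm", "kwargs": {"rows": [[0,0,0.005,0,0,0],[0,0,0.015,0,0,0],[0,0,0.025,0,0,0],[0,0,0.025,0,0,0],[0,0,0.015,0,0,0],[0,0,0.006,0,0,0],[0,0,0,0,0,0]]}}

```text
time: 51.0
position: [0.4826, -0.3443, 0.3768]
tool_rot: [0.707, 0.707, 0.0, -0.0]
ft_force: [-0.2, -0.1, -3.7]
grip_width: 0.0317
grip_force: 20.0
```

Emit:
{"fn": "step_arm", "kwargs": {"rows": [[0.003,0.011,0,0,0,0],[0.005,0.02,0,0,0,0],[0.007,0.03,0,0,0,0],[0.01,0.0405,0,0,0,0],[0.01,0.0405,0,0,0,0],[0.01,0.0405,0,0,0,0],[0.01,0.0425,0,0,0,0],[0.01,0.04,0,0,0,0],[0.007,0.03,0,0,0,0],[0.005,0.02,0,0,0,0],[0.002,0.0095,0,0,0,0],[0,0,0,0,0,0]]}}

```text
time: 52.5
position: [0.5614, -0.0189, 0.3765]
tool_rot: [0.706, 0.708, -0.0, -0.0]
ft_force: [-0.1, 0.2, -3.0]
grip_width: 0.0317
grip_force: 20.0
```

Emit:
{"fn": "step_arm", "kwargs": {"rows": [[0,0,-0.01,0,0,0],[0,0,-0.025,0,0,0],[0,0,-0.025,0,0,0],[0,0,-0.01,0,0,0],[0,0,0,0,0,0],[0,0,0,0,0,0],[0,0,0,0,0,0]]}}

```text
time: 53.38
position: [0.562, -0.0201, 0.3077]
tool_rot: [0.707, 0.707, 0.001, 0.001]
ft_force: [0.0, 1.1, -3.0]
grip_width: 0.0309
grip_force: 20.0
```

```bash
python3 avg.py
```

```text
[ 0.5619 -0.0199  0.3074] [0.0001 0.0001 0.0002] 53.625
```

Emit:
{"fn": "step_arm", "kwargs": {"rows": [[0,0,-0.01,0,0,0],[0,0,-0.006,0,0,0],[0,0,-0.002,0,0,0],[0,0,-0.0015,0,0,0],[0,0,0,0,0,0],[0,0,0,0,0,0],[0,0,0,0,0,0]]}}

```text
time: 54.55
position: [0.5617, -0.0199, 0.2874]
tool_rot: [0.707, 0.707, 0.0, 0.0]
ft_force: [0.7, -0.6, -2.9]
grip_width: 0.0319
grip_force: 20.0
```

Emit:
{"fn": "step_arm", "kwargs": {"rows": [[0,0.0002,-0.001,0,0,0],[0,0,0,0,0,0],[0,0,0,0,0,0]]}}

```text
time: 54.92
position: [0.5618, -0.0198, 0.2868]
tool_rot: [0.707, 0.707, 0.0, 0.0]
ft_force: [0.4, -0.8, 2.5]
grip_width: 0.0314
grip_force: 20.0
```

Emit:
{"fn": "step_arm", "kwargs": {"rows": [[0,0,0,0,0,0],[0,0,0,0,0,0],[0,0,0,0,0,0],[0,0,0.02,0,0,0],[0,0,0.035,0,0,0],[0,0,0.04,0,0,0],[0,0,0.025,0,0,0],[0,0,0,0,0,0]], "jaw": 0.06}}

```text
time: 55.92
position: [0.5622, -0.0198, 0.4082]
tool_rot: [0.707, 0.707, 0.001, 0.002]
ft_force: [-0.0, 0.4, -0.5]
grip_width: 0.0601
grip_force: 0.0
```

Emit:
{"fn": "step_arm", "kwargs": {"rows": [[0.001,-0.02,0,0,0,0],[0.001,-0.045,0,0,0,0],[0.001,-0.055,0,0,0,0],[0.001,-0.055,0,0,0,0],[0.001,-0.055,0,0,0,0],[0.001,-0.05,0,0,0,0],[0.001,-0.035,0,0,0,0],[0.001,-0.017,0,0,0,0],[0,0,0,0,0,0],[0,0,0,0,0,0],[0,0,0,0,0,0],[0,0,0,0,0,0]]}}

```text
time: 57.42
position: [0.5699, -0.3506, 0.4066]
tool_rot: [0.707, 0.708, 0.0, 0.0]
ft_force: [0.1, 0.5, 0.1]
grip_width: 0.0602
grip_force: 0.0
```

```bash
python3 avg.py
```

```text
[ 0.5698 -0.351   0.4065] [0.0001 0.0003 0.0001] 57.675
```

Emit:
{"fn": "step_arm", "kwargs": {"rows": [[0.0001,-0.0003,-0.03,0,0,0],[0,0,-0.04,0,0,0],[0,0,-0.03,0,0,0],[0,0,-0.02,0,0,0],[0,0,-0.012,0,0,0],[0,0,0,0,0,0],[0,0,0,0,0,0],[0,0,0,0,0,0]]}}

```text
time: 58.72
position: [0.5701, -0.3523, 0.2755]
tool_rot: [0.707, 0.707, 0.0, 0.001]
ft_force: [1.0, 1.2, 0.0]
grip_width: 0.0601
grip_force: 0.0
```

Emit:
{"fn": "step_arm", "kwargs": {"rows": [[0,0,0,0,0,0],[0,0,0,0,0,0],[0,0,0,0,0,0],[0,0,0,0,0,0],[0,0,0,0,0,0],[0,0,0,0,0,0]], "jaw": 0.03}}

```text
time: 59.48
position: [0.5698, -0.352, 0.2744]
tool_rot: [0.707, 0.707, 0.0, 0.0]
ft_force: [-1.4, -0.9, 0.6]
grip_width: 0.0375
grip_force: 20.0
```

Emit:
{"fn": "step_arm", "kwargs": {"rows": [[0,0,0.005,0,0,0],[0,0,0.015,0,0,0],[0,0,0.025,0,0,0],[0,0,0.025,0,0,0],[0,0,0.015,0,0,0],[0,0,0.005,0,0,0],[0,0,0,0,0,0]]}}

```text
time: 60.35
position: [0.5696, -0.3519, 0.3641]
tool_rot: [0.707, 0.707, -0.0, -0.0]
ft_force: [-0.3, 0.3, -3.4]
grip_width: 0.0376
grip_force: 20.0
```

Emit:
{"fn": "step_arm", "kwargs": {"rows": [[0.002,0.009,0,0,0,0],[0.004,0.02,0,0,0,0],[0.007,0.03,0,0,0,0],[0.008,0.038,0,0,0,0],[0.008,0.038,0,0,0,0],[0.008,0.038,0,0,0,0],[0.008,0.037,0,0,0,0],[0.007,0.03,0,0,0,0],[0.004,0.02,0,0,0,0],[0.002,0.009,0,0,0,0],[0,0,0,0,0,0],[0,0,0,0,0,0]]}}

```text
time: 61.85
position: [0.6277, -0.084, 0.3642]
tool_rot: [0.707, 0.707, -0.0, 0.0]
ft_force: [-0.2, -0.6, -3.2]
grip_width: 0.0373
grip_force: 20.0
```

Emit:
{"fn": "step_arm", "kwargs": {"rows": [[0,0,-0.01,0,0,0],[0,0,-0.025,0,0,0],[0,0,-0.025,0,0,0],[0,0,-0.01,0,0,0],[0,0,0,0,0,0],[0,0,0,0,0,0],[0,0,0,0,0,0]]}}

```text
time: 62.72
position: [0.6282, -0.0832, 0.2954]
tool_rot: [0.707, 0.707, 0.001, 0.001]
ft_force: [0.3, 0.2, -2.7]
grip_width: 0.0376
grip_force: 20.0
```

```bash
python3 avg.py
```

```text
[ 0.628  -0.0831  0.295 ] [0.0001 0.0001 0.0002] 62.975
```

Emit:
{"fn": "step_arm", "kwargs": {"rows": [[0,0.0001,-0.01,0,0,0],[0,0,-0.006,0,0,0],[0,0,-0.002,0,0,0],[0,0,-0.001,0,0,0],[0,0,0,0,0,0],[0,0,0,0,0,0],[0,0,0,0,0,0]]}}

```text
time: 63.9
position: [0.6279, -0.083, 0.2754]
tool_rot: [0.707, 0.707, 0.0, 0.0]
ft_force: [0.5, -0.0, -1.4]
grip_width: 0.0372
grip_force: 20.0
```

Emit:
{"fn": "step_arm", "kwargs": {"rows": [[0,0,-0.001,0,0,0],[0,0,0,0,0,0],[0,0,0,0,0,0]]}}

```text
time: 64.28
position: [0.6279, -0.083, 0.2753]
tool_rot: [0.707, 0.707, 0.0, 0.0]
ft_force: [-1.2, 0.9, 5.9]
grip_width: 0.037
grip_force: 20.0
```

Emit:
{"fn": "step_arm", "kwargs": {"rows": [[0,0,0,0,0,0],[0,0,0,0,0,0],[0,0,0,0,0,0],[0,0,0.02,0,0,0],[0,0,0.035,0,0,0],[0,0,0.04,0,0,0],[0,0.03,0.035,0,0,0],[0,0.05,0,0,0,0],[0,0,0,0,0,0],[0,0,0,0,0,0],[0,0,0,0,0,0]], "jaw": 0.06}}

```text
time: 65.65
position: [0.6279, -0.0039, 0.4037]
tool_rot: [0.708, 0.707, -0.0, -0.0]
ft_force: [0.5, -0.6, -0.2]
grip_width: 0.0599
grip_force: 0.0
```

```bash
python3 - <<'E'
from h import *
o=get_obs();print(o["position"],o["ft_force"])
ims=[]
for cn in ("scene","side","wrist"):
  o=get_obs();c=camera(cn);X=cloud(c,o);P=X.reshape(-1,3);P=P[~np.isnan(P[:,0])]
  if cn!="wrist": ims.append(c["pixels"])
  for n,g,z,r in (("metal",(.6234,.0455),.150,.015),("round",(.562,-.0195),.134,.016),("square",(.628,-.083),.122,.019),("tub",(.531,.331),.048,.028)):
    t=P[(np.hypot(P[:,0]-g[0],P[:,1]-g[1])<r+.01)&(abs(P[:,2]-z)<.004)]
    if len(t)>9: print(cn,n,len(t),((t.min(0)+t.max(0))/2).round(4),(t.max(0)-t.min(0)).round(4))
cv2.imwrite("pics/end.png",np.hstack([ims[0][100:480,120:520],ims[1][100:480,200:600]]))
E
```

```text
[ 0.62786131 -0.00393747  0.40371084] [ 0.5063646  -0.62270424 -0.23923504]
scene metal 231 [0.624  0.0469 0.1485] [0.029  0.0303 0.0047]
scene round 199 [ 0.562  -0.0188  0.1327] [0.0321 0.0331 0.0052]
scene square 270 [ 0.6285 -0.081   0.1205] [0.0359 0.0387 0.0049]
scene tub 1134 [0.5318 0.3315 0.0468] [0.0552 0.0564 0.0057]
side metal 89 [0.6212 0.0428 0.1479] [0.0297 0.0314 0.0038]
side round 129 [ 0.5601 -0.0218  0.1324] [0.0314 0.0308 0.0042]
side square 205 [ 0.6274 -0.0838  0.12  ] [0.0385 0.0404 0.0039]
side tub 201 [0.5292 0.3278 0.0464] [0.0548 0.0596 0.0047]
wrist metal 2305 [0.6241 0.0451 0.1491] [0.0289 0.0291 0.0051]
wrist round 1654 [ 0.5627 -0.0196  0.1328] [0.0312 0.031  0.0056]
wrist square 1359 [ 0.6287 -0.0893  0.1212] [0.0368 0.0244 0.0042]
```

View pics/end.png

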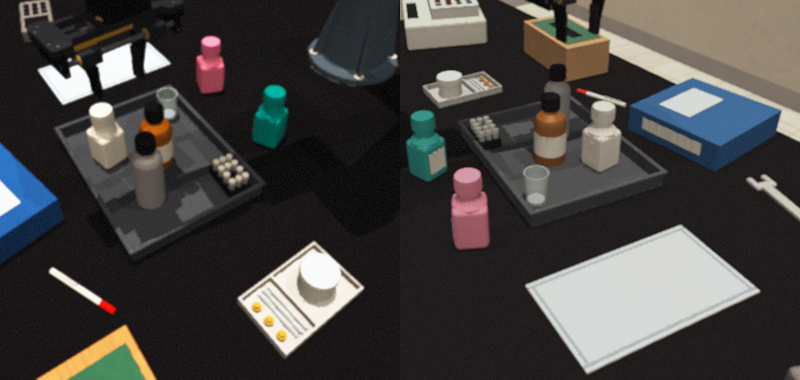

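The picture shows all three bottles upright on their original spots, matching the start measurements to within about 1 mm. The tub is flat in the bay at (320,272), and the pad is empty. Handing in.

```bash
python3 -c "from rig import hand_in; print(hand_in())"
```

```text
the job is handed in; nothing more can be done
None
```

The job is done and handed in at about 66 s: the tub is flat in the bay, all three bottles are back upright within about 1 mm of their starting spots, and the beaker and vial rack were not touched.

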